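# Sweep the loose vial caps into the waste trough

### The job

Sweep the three loose black caps lying on the white deck over its open edge into the grey waste trough alongside, pushing them with the fingertips: do not pinch or lift them. Leave the two closed vials that stand among them upright where they are, and leave the bottle and the beaker alone.

Things in the scene. Friction and masses are not known exactly. Their poses are not given: they have to be found in the camera images.
- station: fixed sorting station on the bench: a flat white deck 300 mm (its x) by 260 mm (its y), its top 60 mm above the bench, with rims 10 mm wide and 12 mm high above the deck along its -x, +x and +y sides; the -y side is open, with no rim, and drops straight into a grey trough. Origin under the centre of the deck at bench height.
- edge (a point): middle of the deck's open edge, at the height of the deck's top, at y = -130 mm in the station's frame; axes as the station's. The caps and vials start in five lanes across the deck, one in each, about 48 mm apart along x, at station y between -70 and +50 mm, so a straight push along -y meets nothing else
- trough (a point): centre of the inner floor of the grey waste trough, 8 mm above the bench; the trough runs the full length of the open edge (288 mm inside along x, 114 mm wide along y, from the deck's edge to its outer wall), its outer walls are 72 mm high, and the deck's side is its fourth wall
- cap1: loose black ribbed screw cap lying flat on the white deck, a disc 24 mm in diameter and 13 mm high, about 15 g; origin at the centre of its underside; it slides when pushed
- cap2: loose black ribbed screw cap lying flat on the white deck, a disc 24 mm in diameter and 13 mm high, about 15 g; origin at the centre of its underside; it slides when pushed
- cap3: loose black ribbed screw cap lying flat on the white deck, a disc 24 mm in diameter and 13 mm high, about 15 g; origin at the centre of its underside; it slides when pushed
- vial1: closed vial standing upright on the deck: amber glass body 30 mm in diameter and 41 mm high with a black cap (24 mm in diameter) on top, 55 mm high in all, about 60 g, to be left standing; origin at the centre of its underside
- vial2: closed vial standing upright on the deck: amber glass body 30 mm in diameter and 41 mm high with a black cap (24 mm in diameter) on top, 55 mm high in all, about 60 g, to be left standing; origin at the centre of its underside
- bottle: white round bottle 64 mm in diameter and 130 mm high standing on the bench on the far side of the trough, to be left alone; origin at the centre of its underside
- beaker: open glass beaker 70 mm across the rim and 85 mm high standing on the bench on the far side of the trough, to be left alone; origin at the centre of its underside

How it is judged (in metres and radians):
At the end, for the whole second after the job is handed in: All three caps rest inside the grey trough (between its walls, underside lower than 45 mm above the bench, at rest); both vials stand upright within 20 mm of where they began, and the bottle and beaker upright within 30 mm of where they began (y of cap1 in the frame of station between -0.25 and -0.125 m and x of cap1 in the frame of station between -0.15 and 0.15 m and height (world z) of each of cap1, cap2, cap3 below 0.045 m and linear speed of each of cap1, cap2, cap3 below 0.02 m/s and y of cap2 in the frame of station between -0.25 and -0.125 m and x of cap2 in the frame of station between -0.15 and 0.15 m and y of cap3 in the frame of station between -0.25 and -0.125 m and x of cap3 in the frame of station between -0.15 and 0.15 m and angle between each of vial1, vial2, bottle, beaker's own z axis and vertical below 0.15 rad and distance of each of vial1, vial2 from where it was at the start of the episode below 0.02 m and distance of each of bottle, beaker from where it was at the start of the episode below 0.03 m); the robot touches nothing.
It fails at once if a cap is lifted more than 25 mm above the deck (height (world z) of any of cap1, cap2, cap3 above 0.085 m).
It fails at once if a cap is pinched or pressed hard (the fingers bear on it with more than 15 N) (contact force between any of cap1, cap2, cap3 and the fingers above 15 N).
It fails at once if a vial is tipped, or pushed or carried more than 20 mm (angle between any of vial1, vial2's own z axis and vertical above 0.5 rad or distance of any of vial1, vial2 from where it was at the start of the episode above 0.02 m).
It fails at once if the bottle or the beaker is displaced by more than 30 mm (distance of any of bottle, beaker from where it was at the start of the episode above 0.03 m).
It also fails if it takes over 54 s, if anything falls off the work surface, if the arm or the gripper's body presses on something with over 40 N, if the wrist force passes 120 N, or if a joint passes its speed limit or range.

### The arm

A 6-joint arm with a two-finger parallel gripper is mounted at the origin on the work surface. World frame = base frame: x ahead of the robot, y to its left, z up, the work surface at z = 0. Lengths are in m, angles in degrees, forces in N, time in s.
With the tool pointing down it reaches from about 0.4 to 0.825 m from the base axis. Payload 7 kg.
Tool frame: the origin (TCP) lies on the centre line of the jaws, within the pads' length; the fingertips stand 11 mm ahead of it and the grasp point (between the pads) lies 8 mm behind it; z points along the fingers, y is the direction in which the jaws open and shut (so a half turn about z gives the same grasp; the last joint's range is limited). The gripper opens to 88 mm and grips with 3 to 60 N. Pads are 19 mm wide; open, the fingers measure 130 mm over their backs; the gripper's body (78 mm by 193 mm) begins 47 mm behind the grasp point.
Start: joints at [-54.884, 20.546, 0.682, 0, -70.136, -16.507], TCP at [0.215, -0.64, 0.238] pointing down, gripper open.
Joint ranges: [-176.03, 176.03], [-82.01, 121.73], [-58.28, 71.71], [-173.87, 95.51], [-174.79, -0.11], [-173.66, 173.66]. Speed limits (degrees/s): [136.94, 136.94, 172.46, 180, 180, 180].

### API

Orientations are given as [roll, pitch, yaw] about the fixed x, y, z axes, in that order (R = Rz(yaw) Ry(pitch) Rx(roll)).
In Python, from plant import ctrl, cams, order gives the robot as it stands.
- The arm moves only by the tool jog_arm, never from a script. Its argument "motion" is a list of rows, each an object with "offset": the shift along the tool's x, y, z in mm, a list of three; "roll": the turn about the tool's z in rad; "hand": the finger opening in mm, from 0 to 87.6. A call has 1 to 20 rows; each row is the pose to reach, as a shift and turn from the pose commanded when the call began, along the tool's axes at that moment; what a row does not reach only later rows make up. A row lasts 1/12 s, in which the tool goes at most 41.7 mm and 7.16 degrees, less where a joint would pass 70% of its speed; a pose out of reach is approached as far as the arm can. A call with a gripper value outside its range is refused whole. The fingers move at their own pace and stop on an object; the grip force is fixed at half the most. Time passes only in rows, so rows that repeat a pose let the fingers close. It gives the time, the measured TCP pose, the force and the opening at its end, in the units of the state.
- ctrl.get_obs(): the state, without advancing time (a new reading comes with each control period).
- cams.snapshot(name): name is "scene" or "top" or "wrist"; returns a dict with "img" (384x512x3 uint8, red, green, blue), "K" (3x3 intrinsics, pixels), "D" ([k1, k2, p1, p2, k3] as OpenCV has them; the pictures are not rectified), "cam_to_world" (4x4, takes a point from camera to world coordinates); the wrist camera has in their place "T_tool_cam" (4x4, takes a point from camera to tool coordinates, whose origin is the TCP and whose axes are the flange's). Camera axes: x right, y down, z forward; pixel columns grow to the right and rows downward; lengths in m; the calibration is good to about 2 mm. A picture is of the moment at which its call begins: read the wrist's pose just before it. There is no depth.
- order.close_job(): hands the job in, once; it reports no verdict.
The state is a dict: "clock": time; "joint_pos": joint angles; "qvel": joint speeds; "tau": joint torques, N m; "tool_pos": TCP position; "orientation": TCP orientation; "force": force on the tool from outside, world axes, zero at the start; "moment": the same for the moment, N m; "opening": finger opening in m.
Only numpy, scipy, OpenCV 4.12 (cv2) and the standard library are available. Lean on these libraries where they do the work, as an engineer would, in place of code of your own. Each camera call takes 0.05 s, during which the arm holds its last target. There are 200 camera calls.

## Working session

There is one attempt and no reset: what is moved stays moved. The work goes in short steps, Python scripts to look and compute and a tool call to move; the robot and the scene stay as the last step left them, time stands still between calls to the robot, and variables do not carry over. Pictures are saved under pics/ and viewed, about 8 in all and at most 12, crops included, and the job is handed in when it is done.

Besides the shell and the picture viewer there is one more tool, called as name(argument=value, ...) on one line, values as JSON. jog_arm: Moves the arm, as the interface text tells. Its arguments: {"type":"object","properties":{"motion":{"type":"array"}},"required":["motion"]}

```bash
mkdir -p pics
cat > h.py <<'E'
import numpy as np, cv2
from plant import ctrl, cams, order
def snap(n,f):
    s=cams.snapshot(n); cv2.imwrite('pics/'+f,s['img'][:,:,::-1]); return s
def p2w(s,px,z,T=None):
    T=np.array(s['cam_to_world']) if T is None else T
    u=cv2.undistortPoints(np.array(px,float).reshape(-1,1,2),np.array(s['K']),np.array(s['D'],float)).reshape(-1,2)
    d=np.c_[u,np.ones(len(u))]@T[:3,:3].T; o=T[:3,3]
    return o+d*((z-o[2])/d[:,2])[:,None]
def w2p(s,P):
    T=np.linalg.inv(np.array(s['cam_to_world']))
    return cv2.projectPoints(np.array(P,float).reshape(-1,3),cv2.Rodrigues(T[:3,:3])[0],T[:3,3],np.array(s['K']),np.array(s['D'],float))[0].reshape(-1,2)
E
python3 - <<'E'
from h import *
s=snap('top','top.png'); snap('scene','scene.png')
a=cv2.imread('pics/top.png'); cv2.imwrite('pics/top2.png',cv2.resize(a,(800,600),interpolation=cv2.INTER_CUBIC))
print(np.round(s['cam_to_world'],3)); print(ctrl.get_obs())
E
```

```text
[[ 0.025 -0.988  0.149  0.413]
 [-1.    -0.025  0.004 -0.137]
 [-0.001 -0.149 -0.989  0.967]
 [ 0.     0.     0.     1.   ]]
{'clock': 0.1, 'joint_pos': array([-5.48842854e+01,  2.05872416e+01,  6.41329085e-01, -1.69759973e-02,
       -7.01370743e+01, -1.65067345e+01]), 'qvel': array([-0.0076059 , -0.10368513,  0.19087974,  0.10710025,  0.02529585,
        0.04426641]), 'tau': array([-1.95888832e-03, -5.84162879e+01,  2.93755549e+01,  7.01564580e+00,
        1.01969161e-02, -5.10868335e-05]), 'tool_pos': array([ 0.21524128, -0.63933312,  0.2367373 ]), 'orientation': array([ 1.79915899e+02, -8.27908709e-03, -1.61396793e+02]), 'force': array([-0.58611643,  0.43977141,  0.43705423]), 'moment': array([-0.04071189,  0.03080793, -0.00221835]), 'opening': 0.08754191302201737}
```

View pics/top2.png

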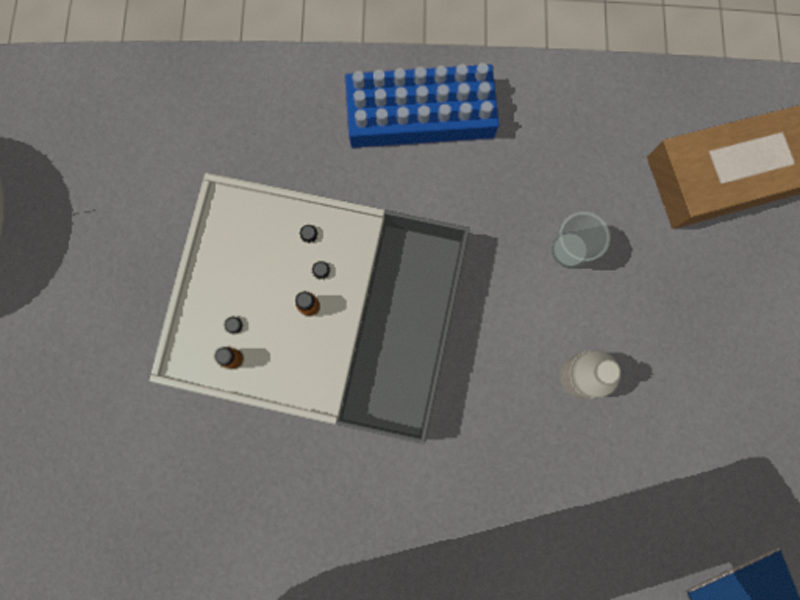

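View pics/scene.png

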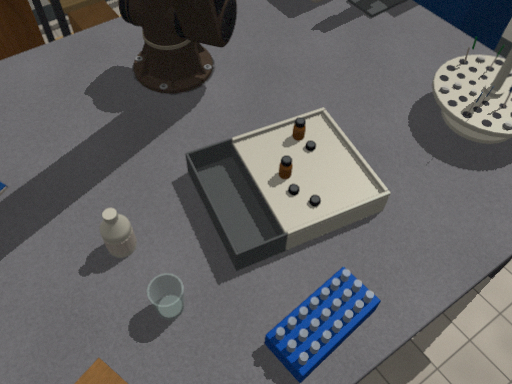

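The top view (800x600) shows loose caps at about (309,233), (321,270) and (233,325). The vials are at (306,302) and (229,357), and the deck's open edge runs from (385,212) to (338,421). Next I measure these positions.

Run:
```python
from h import *
s=cams.snapshot('top'); k=1.5625
# deck outer corners: rim top z=.072
c=p2w(s,np.array([[208,175],[385,212],[338,421],[152,379]])/k,.072)
print('corners',c.round(4)); print(np.linalg.norm(np.diff(c[:,:2],axis=0,append=c[:1,:2]),axis=1))
ex=(c[2]-c[1])[:2]+(c[3]-c[0])[:2]; ey=(c[0]-c[1])[:2]+(c[3]-c[2])[:2]
print(np.degrees(np.arctan2(ex[1],ex[0])),np.degrees(np.arctan2(ey[1],ey[0])))
g=s['img'].max(2)
m=(g<75).astype(np.uint8); m[:,:0]=0
n,l,st,ce=cv2.connectedComponentsWithStats(m)
for nm,p,z in [('A',(309,233),.073),('B',(321,270),.073),('C',(233,325),.073),('v1',(305,301),.115),('v2',(226,356),.115)]:
    q=np.array(p)/k; x,y=q.round().astype(int)
    i=l[y,x]; print(nm,q.round(1),i,st[i],ce[i].round(1), p2w(s,[ce[i]],z).round(4)[0],p2w(s,[q],z).round(4)[0])
print('far',p2w(s,np.array([[309,233],[321,270],[233,325]])/k,.073).round(4))
```

```text
corners [[ 0.7271  0.1367  0.072 ]
 [ 0.6783 -0.1141  0.072 ]
 [ 0.3918 -0.0599  0.072 ]
 [ 0.4396  0.1935  0.072 ]]
[0.25551247 0.29156604 0.25787603 0.29304597]
169.05616673292283 79.15668856441856
A [197.8 149.1] 0 [     0      0    512    384 174386] [248.4 180.7] [ 0.5792 -0.1211  0.073 ] [ 0.6456 -0.0105  0.073 ]
B [205.4 172.8] 0 [     0      0    512    384 174386] [248.4 180.7] [ 0.5792 -0.1211  0.073 ] [ 0.5941 -0.0293  0.073 ]
C [149.1 208. ] 0 [     0      0    512    384 174386] [248.4 180.7] [ 0.5792 -0.1211  0.073 ] [0.5156 0.0868 0.073 ]
v1 [195.2 192.6] 0 [     0      0    512    384 174386] [248.4 180.7] [ 0.5714 -0.1218  0.115 ] [ 0.5444 -0.0154  0.115 ]
v2 [144.6 227.8] 0 [     0      0    512    384 174386] [248.4 180.7] [ 0.5714 -0.1218  0.115 ] [0.4707 0.083  0.115 ]
far [[ 0.6456 -0.0105  0.073 ]
 [ 0.5941 -0.0293  0.073 ]
 [ 0.5156  0.0868  0.073 ]]
```

Run:
```python
from h import *
s=cams.snapshot('top'); k=1.5625
im=s['img'];g=im.min(2); 
w=(im.min(2)>120).astype(np.uint8)
n,l,st,ce=cv2.connectedComponentsWithStats(w)
i=l[160,160]; mm=(l==i).astype(np.uint8); cs=cv2.findContours(mm,0,2)[0]; h=cv2.convexHull(max(cs,key=cv2.contourArea))
ap=cv2.approxPolyDP(h,4,True).reshape(-1,2); print(st[i],ap*k)
c=p2w(s,ap,.072); print(c.round(4)); print(np.linalg.norm(np.diff(c[:,:2],axis=0,append=c[:1,:2]),axis=1))
for nm,p in [('A',(309,233)),('B',(321,270)),('C',(233,325)),('v1',(305,301)),('v2',(226,356))]:
    q=np.array(p)/k; x,y=q.round().astype(int); r=9
    ww=im[y-r:y+r+1,x-r:x+r+1].max(2)
    m=(ww<75).astype(np.uint8); n,l,st,ce=cv2.connectedComponentsWithStats(m)
    j=1+np.argmax(st[1:,4]); print(nm,ww.min(),st[j],(ce[j]+[x-r,y-r]).round(1),p2w(s,[ce[j]+[x-r,y-r]],.073 if nm<'a' else .115).round(4)[0])
b=im[80:290,90:310]; cv2.imwrite('pics/crop.png',cv2.resize(b[:,:,::-1],None,fx=2.8,fy=2.8,interpolation=cv2.INTER_CUBIC))
```

```text
[   95   110   151   162 14996] [[204.6875 171.875 ]
 [382.8125 209.375 ]
 [334.375  423.4375]
 [148.4375 379.6875]]
[[ 0.7316  0.1418  0.072 ]
 [ 0.682  -0.111   0.072 ]
 [ 0.3885 -0.0553  0.072 ]
 [ 0.4385  0.1983  0.072 ]]
[0.25761519 0.29874496 0.25847506 0.29853104]
A 12 [ 3  4 11 11 49] [198. 150.] [ 0.6437 -0.0111  0.073 ]
B 19 [ 4  4 11 10 45] [205.8 173.2] [ 0.5932 -0.0302  0.073 ]
C 21 [ 6  4  9 10 35] [151.4 207.6] [0.5167 0.0821 0.073 ]
v1 19 [ 3  3 16 15 93] [197.9 194.3] [ 0.5411 -0.021   0.115 ]
v2 21 [ 5  3 14 13 96] [149.1 228.5] [0.4696 0.0739 0.115 ]
```

View pics/crop.png

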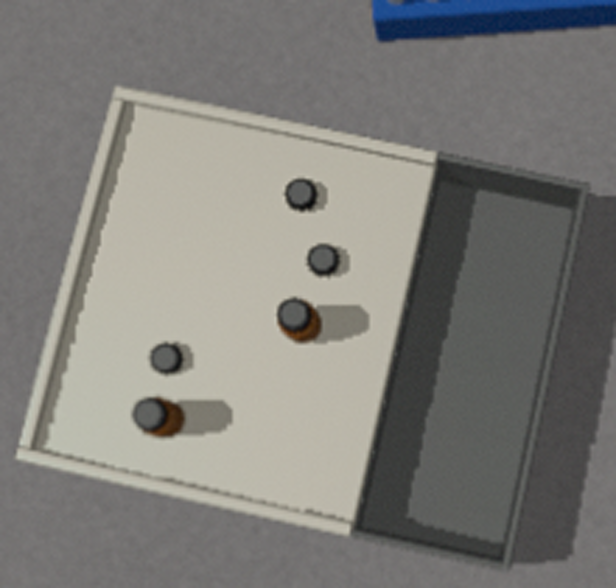

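The crop confirms the deck at 299x258 mm with yaw of about -10.9°. In station mm the caps are A (94,-37), B (47,-65) and C (-52,34), and the vials are (-4,-61) and (-95,22). These match the lanes. I'll close the fingers and line the jaw axis up with the push direction, giving a 19 mm wide face, then go above A's start.

jog_arm(motion=[{"offset": [-16,12,0],"roll": 0.1,"hand": 0},{"offset": [-40,32,0],"roll": 0.2,"hand": 0},{"offset": [-70,56,0],"roll": 0.3,"hand": 0},{"offset": [-100,80,5],"roll": 0.4,"hand": 0},{"offset": [-132,104,10],"roll": 0.515,"hand": 0},{"offset": [-164,130,10],"roll": 0.515,"hand": 0},{"offset": [-196,155,10],"roll": 0.515,"hand": 0},{"offset": [-228,180,10],"roll": 0.515,"hand": 0},{"offset": [-260,206,10],"roll": 0.515,"hand": 0},{"offset": [-292,231,10],"roll": 0.515,"hand": 0},{"offset": [-324,256,15],"roll": 0.515,"hand": 0},{"offset": [-356,282,15],"roll": 0.515,"hand": 0},{"offset": [-388,307,20],"roll": 0.515,"hand": 0},{"offset": [-420,332,20],"roll": 0.515,"hand": 0},{"offset": [-452,358,25],"roll": 0.515,"hand": 0},{"offset": [-484,383,30],"roll": 0.515,"hand": 0},{"offset": [-516,408,30],"roll": 0.515,"hand": 0},{"offset": [-548,434,35],"roll": 0.515,"hand": 0},{"offset": [-590,467,40],"roll": 0.515,"hand": 0},{"offset": [-632,500,40],"roll": 0.515,"hand": 0}])

```text
clock: 1.87
tool_pos: [0.6421, 0.018, 0.1972]
orientation: [-180.0, -0.1, 169.1]
force: [0.8, -0.7, 0.2]
opening: 0.0003
```

jog_arm(motion=[{"offset": [0,0,0],"roll": 0,"hand": 0},{"offset": [0,0,0],"roll": 0,"hand": 0},{"offset": [0,0,0],"roll": 0,"hand": 0},{"offset": [0,0,0],"roll": 0,"hand": 0}])

```text
clock: 2.2
tool_pos: [0.6413, 0.0154, 0.1979]
orientation: [-180.0, -0.0, 169.1]
force: [0.0, -0.6, -1.1]
opening: 0.0006
```

Run:
```python
from h import *
from scipy.spatial.transform import Rotation as R
o=ctrl.get_obs(); s=snap('wrist','w1.png'); print(o['tool_pos'],o['orientation'],np.round(s['T_tool_cam'],3))
T=np.eye(4);T[:3,:3]=R.from_euler('xyz',o['orientation'],degrees=True).as_matrix();T[:3,3]=o['tool_pos'];T=T@np.array(s['T_tool_cam'])
s['cam_to_world']=T
print('pred px A,B,v1top,tip', w2p(s,[[.6456,-.0105,.073],[.5941,-.0293,.073],[.5444,-.0154,.115],[.5156,.0868,.073]]).round())
```

```text
[0.64126591 0.01535437 0.19794367] [-1.79990468e+02 -2.17554785e-02  1.69068801e+02] [[-0.    -0.964 -0.266  0.072]
 [ 1.    -0.    -0.001  0.   ]
 [ 0.001 -0.266  0.964 -0.147]
 [ 0.     0.     0.     1.   ]]
pred px A,B,v1top,tip [[228. 197.]
 [194. 145.]
 [185.  80.]
 [312.  22.]]
```

View pics/w1.png

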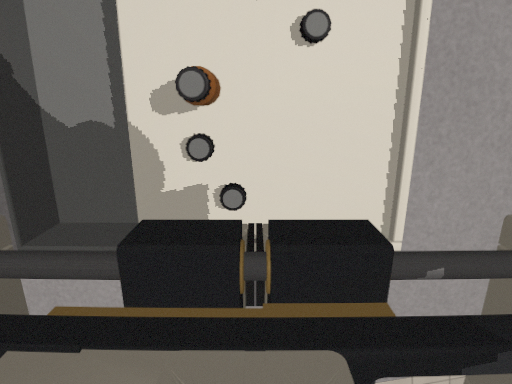

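The wrist view shows A at (233,197), B at (200,147), the v1 top at (194,84) and C at (316,24), each about 5 px right of the prediction. I'll convert these to world coordinates. The arm stopped about 24 mm short.

Run:
```python
from h import *
from scipy.spatial.transform import Rotation as R
o=ctrl.get_obs(); s=cams.snapshot('wrist')
T=np.eye(4);T[:3,:3]=R.from_euler('xyz',o['orientation'],degrees=True).as_matrix();T[:3,3]=o['tool_pos'];W=T@np.array(s['T_tool_cam'])
P=np.r_[p2w(s,[[233,197],[200,147.5],[316,25]],.073,W),p2w(s,[[192.5,84]],.115,W)]
P=np.r_[P,p2w(s,[[400,100],[395,160],[122,20],[132,140]],.06,W)]
print(P.round(4)); print('tool mm\n',((P-o['tool_pos'])@T[:3,:3]*1000).round(1))
Q=np.array([[.6456,-.0105,.073],[.5941,-.0293,.073],[.5156,.0868,.073],[.5444,-.0154,.115],[.4707,.083,.115]])
print('top tool mm\n',((Q-o['tool_pos'])@T[:3,:3]*1000).round(1)); print(o['tool_pos'])
```

```text
[[ 0.647  -0.006   0.073 ]
 [ 0.597  -0.0251  0.073 ]
 [ 0.5186  0.0893  0.073 ]
 [ 0.5481 -0.0114  0.115 ]
 [ 0.5905  0.1575  0.06  ]
 [ 0.6441  0.1489  0.06  ]
 [ 0.4805 -0.0675  0.06  ]
 [ 0.5794 -0.0878  0.06  ]]
tool mm
 [[  -9.6  -19.7  125.2]
 [  35.9  -47.9  125.2]
 [ 134.5   49.6  125.2]
 [  86.5  -43.8   83.2]
 [  76.9  130.2  138.2]
 [  22.7  131.9  138.2]
 [ 142.2 -111.6  138.2]
 [  41.3 -112.8  138.2]]
top tool mm
 [[ -9.1 -24.3 125.2]
 [ 37.9 -52.6 125.2]
 [137.   46.5 125.2]
 [ 89.3 -48.3  83.2]
 [180.4  34.3  83.2]]
[0.64130208 0.01508553 0.19820911]
```

jog_arm(motion=[{"offset": [-5,10,0],"roll": 0,"hand": 0},{"offset": [-9,23,0],"roll": 0,"hand": 0},{"offset": [-9,23,20],"roll": 0,"hand": 0},{"offset": [-9,23,45],"roll": 0,"hand": 0},{"offset": [-9,23,70],"roll": 0,"hand": 0},{"offset": [-9,23,90],"roll": 0,"hand": 0},{"offset": [-9,23,105],"roll": 0,"hand": 0},{"offset": [-9,23,115],"roll": 0,"hand": 0},{"offset": [-9,23,122],"roll": 0,"hand": 0},{"offset": [-9,23,122],"roll": 0,"hand": 0},{"offset": [-9,23,122],"roll": 0,"hand": 0}])

```text
clock: 3.22
tool_pos: [0.6555, 0.0371, 0.0764]
orientation: [180.0, 0.0, 169.1]
force: [-1.1, -0.2, -0.1]
opening: 0.0004
```

jog_arm(motion=[{"offset": [0,-4,1],"roll": 0,"hand": 0},{"offset": [0,-9,1],"roll": 0,"hand": 0},{"offset": [0,-15,1],"roll": 0,"hand": 0},{"offset": [0,-22,1],"roll": 0,"hand": 0},{"offset": [0,-30,1],"roll": 0,"hand": 0},{"offset": [0,-38,1],"roll": 0,"hand": 0},{"offset": [0,-46,1],"roll": 0,"hand": 0},{"offset": [0,-54,1],"roll": 0,"hand": 0},{"offset": [0,-63,1],"roll": 0,"hand": 0},{"offset": [0,-72,1],"roll": 0,"hand": 0},{"offset": [0,-81,1],"roll": 0,"hand": 0},{"offset": [0,-90,1],"roll": 0,"hand": 0},{"offset": [0,-99,1],"roll": 0,"hand": 0},{"offset": [0,-108,1],"roll": 0,"hand": 0},{"offset": [0,-117,1],"roll": 0,"hand": 0},{"offset": [0,-126,1],"roll": 0,"hand": 0},{"offset": [0,-135,1],"roll": 0,"hand": 0},{"offset": [0,-144,1],"roll": 0,"hand": 0},{"offset": [0,-152,1],"roll": 0,"hand": 0},{"offset": [0,-152,1],"roll": 0,"hand": 0}])

```text
clock: 4.88
tool_pos: [0.6258, -0.1138, 0.0749]
orientation: [-180.0, -0.0, 169.0]
force: [0.1, -0.1, -0.1]
opening: 0.0008
```

Run:
```python
from h import *
s=snap('scene','s2.png'); t=cams.snapshot('top')['img']
a=cv2.resize(s['img'][90:270,170:400],None,fx=2.3,fy=2.3); b=cv2.resize(t[80:290,90:330],(473,414))
cv2.imwrite('pics/m2.png',np.hstack([a[:414,:320],b])[:,:,::-1])
```

```text
(no output)
```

View pics/m2.png

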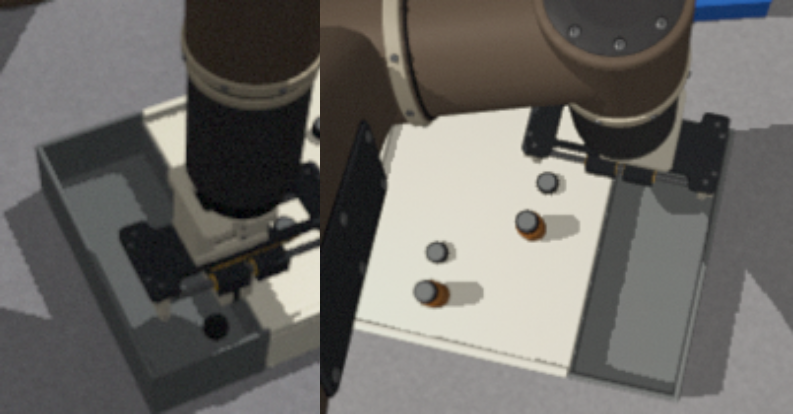

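Cap A lies in the trough, at (215,325) in the left panel, and everything else is unmoved. Next is B: lift, then go behind it.

jog_arm(motion=[{"offset": [0,0,-20],"roll": 0,"hand": 0},{"offset": [0,5,-45],"roll": 0,"hand": 0},{"offset": [8,25,-68],"roll": 0,"hand": 0},{"offset": [20,50,-70],"roll": 0,"hand": 0},{"offset": [34,80,-70],"roll": 0,"hand": 0},{"offset": [44,108,-70],"roll": 0,"hand": 0},{"offset": [46,122,-70],"roll": 0,"hand": 0},{"offset": [46,122,-70],"roll": 0,"hand": 0},{"offset": [46,122,-55],"roll": 0,"hand": 0},{"offset": [46,122,-35],"roll": 0,"hand": 0},{"offset": [46,122,-18],"roll": 0,"hand": 0},{"offset": [46,122,-7],"roll": 0,"hand": 0},{"offset": [46,122,0],"roll": 0,"hand": 0},{"offset": [46,122,0],"roll": 0,"hand": 0},{"offset": [46,122,0],"roll": 0,"hand": 0}])

```text
clock: 6.23
tool_pos: [0.6045, 0.0159, 0.0751]
orientation: [-180.0, -0.0, 169.1]
force: [-0.4, -0.4, 0.5]
opening: 0.0002
```

jog_arm(motion=[{"offset": [0,-4,0],"roll": 0,"hand": 0},{"offset": [0,-9,0],"roll": 0,"hand": 0},{"offset": [0,-15,0],"roll": 0,"hand": 0},{"offset": [0,-21,0],"roll": 0,"hand": 0},{"offset": [0,-28,0],"roll": 0,"hand": 0},{"offset": [0,-35,0],"roll": 0,"hand": 0},{"offset": [0,-42,0],"roll": 0,"hand": 0},{"offset": [0,-49,0],"roll": 0,"hand": 0},{"offset": [0,-56,0],"roll": 0,"hand": 0},{"offset": [0,-63,0],"roll": 0,"hand": 0},{"offset": [0,-70,0],"roll": 0,"hand": 0},{"offset": [0,-77,0],"roll": 0,"hand": 0},{"offset": [0,-84,0],"roll": 0,"hand": 0},{"offset": [0,-91,0],"roll": 0,"hand": 0},{"offset": [0,-98,0],"roll": 0,"hand": 0},{"offset": [0,-105,0],"roll": 0,"hand": 0},{"offset": [0,-112,0],"roll": 0,"hand": 0},{"offset": [0,-118,0],"roll": 0,"hand": 0},{"offset": [0,-122,0],"roll": 0,"hand": 0},{"offset": [0,-122,0],"roll": 0,"hand": 0}])

```text
clock: 7.9
tool_pos: [0.5808, -0.1044, 0.0749]
orientation: [-180.0, -0.0, 169.1]
force: [-0.1, -0.1, 1.2]
opening: 0.0009
```

Run:
```python
from h import *
s=snap('scene','s3.png'); t=cams.snapshot('top')['img']
a=cv2.resize(s['img'][90:270,170:400],None,fx=2.3,fy=2.3); b=cv2.resize(t[80:290,90:330],(473,414))
cv2.imwrite('pics/m3.png',np.hstack([a[:414,:320],b])[:,:,::-1])
```

```text
(no output)
```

View pics/m3.png

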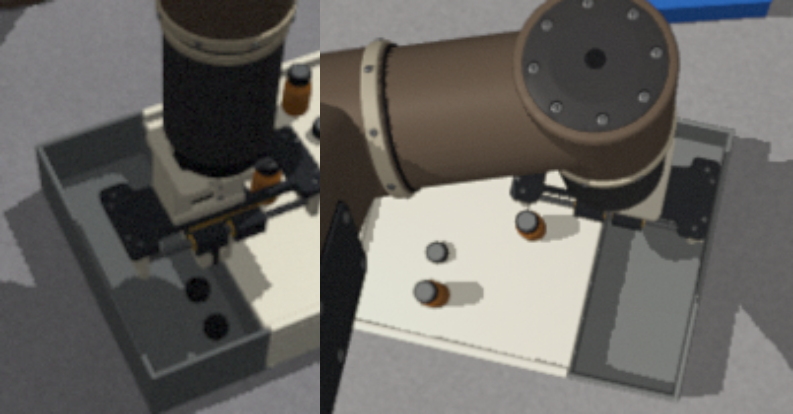

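Both A and B are in the trough, at (215,325) and (197,289), and both vials stand. Last is cap C.

jog_arm(motion=[{"offset": [0,0,-20],"roll": 0,"hand": 0},{"offset": [0,0,-50],"roll": 0,"hand": 0},{"offset": [3,8,-75],"roll": 0,"hand": 0},{"offset": [15,35,-80],"roll": 0,"hand": 0},{"offset": [30,68,-80],"roll": 0,"hand": 0},{"offset": [46,102,-80],"roll": 0,"hand": 0},{"offset": [62,136,-80],"roll": 0,"hand": 0},{"offset": [78,170,-80],"roll": 0,"hand": 0},{"offset": [92,203,-80],"roll": 0,"hand": 0},{"offset": [99,219,-80],"roll": 0,"hand": 0},{"offset": [99,219,-80],"roll": 0,"hand": 0},{"offset": [99,219,-80],"roll": 0,"hand": 0},{"offset": [99,219,-60],"roll": 0,"hand": 0},{"offset": [99,219,-38],"roll": 0,"hand": 0},{"offset": [99,219,-20],"roll": 0,"hand": 0},{"offset": [99,219,-8],"roll": 0,"hand": 0},{"offset": [99,219,0],"roll": 0,"hand": 0},{"offset": [99,219,0],"roll": 0,"hand": 0},{"offset": [99,219,0],"roll": 0,"hand": 0}])

```text
clock: 9.58
tool_pos: [0.5255, 0.1296, 0.075]
orientation: [-180.0, -0.0, 169.1]
force: [0.5, -0.1, -0.1]
opening: 0.0005
```

jog_arm(motion=[{"offset": [0,-4,0],"roll": 0,"hand": 0},{"offset": [0,-9,0],"roll": 0,"hand": 0},{"offset": [0,-15,0],"roll": 0,"hand": 0},{"offset": [0,-22,0],"roll": 0,"hand": 0},{"offset": [0,-29,0],"roll": 0,"hand": 0},{"offset": [0,-36,0],"roll": 0,"hand": 0},{"offset": [0,-43,0],"roll": 0,"hand": 0},{"offset": [0,-50,0],"roll": 0,"hand": 0},{"offset": [0,-57,0],"roll": 0,"hand": 0},{"offset": [0,-64,0],"roll": 0,"hand": 0},{"offset": [0,-71,0],"roll": 0,"hand": 0},{"offset": [0,-78,0],"roll": 0,"hand": 0},{"offset": [0,-85,0],"roll": 0,"hand": 0},{"offset": [0,-92,0],"roll": 0,"hand": 0},{"offset": [0,-99,0],"roll": 0,"hand": 0},{"offset": [0,-105,0],"roll": 0,"hand": 0},{"offset": [0,-109,0],"roll": 0,"hand": 0},{"offset": [0,-111,0],"roll": 0,"hand": 0},{"offset": [0,-111,0],"roll": 0,"hand": 0}])

```text
clock: 11.17
tool_pos: [0.5042, 0.0207, 0.075]
orientation: [180.0, -0.0, 169.1]
force: [0.1, -0.1, 0.1]
opening: 0.0007
```

Run:
```python
from h import *
s=snap('scene','s4.png'); t=cams.snapshot('top')['img']
a=cv2.resize(s['img'][90:270,170:400],None,fx=2.3,fy=2.3); b=cv2.resize(t[80:290,90:330],(473,414))
cv2.imwrite('pics/m4.png',np.hstack([a[:414,:320],b])[:,:,::-1])
```

```text
(no output)
```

View pics/m4.png

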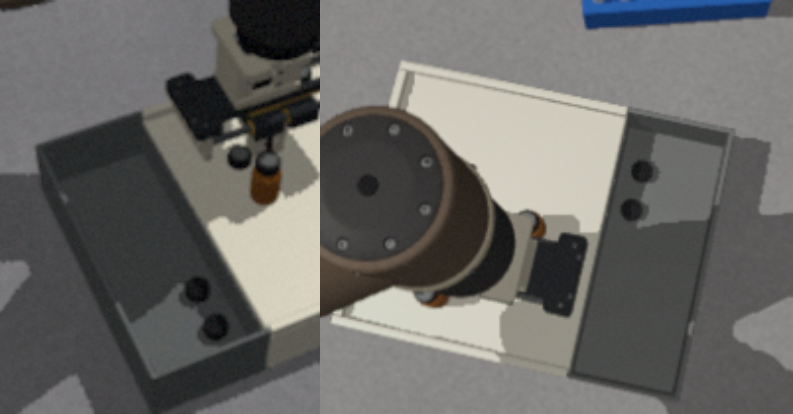

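C is ahead of the fingertips, at (239,157) left, and passing the standing vial. I'll carry on over the edge and then lift away.

jog_arm(motion=[{"offset": [0,-4,0],"roll": 0,"hand": 0},{"offset": [0,-9,0],"roll": 0,"hand": 0},{"offset": [0,-15,0],"roll": 0,"hand": 0},{"offset": [0,-22,0],"roll": 0,"hand": 0},{"offset": [0,-29,0],"roll": 0,"hand": 0},{"offset": [0,-36,0],"roll": 0,"hand": 0},{"offset": [0,-43,0],"roll": 0,"hand": 0},{"offset": [0,-50,0],"roll": 0,"hand": 0},{"offset": [0,-57,0],"roll": 0,"hand": 0},{"offset": [0,-64,0],"roll": 0,"hand": 0},{"offset": [0,-71,0],"roll": 0,"hand": 0},{"offset": [0,-78,0],"roll": 0,"hand": 0},{"offset": [0,-85,0],"roll": 0,"hand": 0},{"offset": [0,-92,0],"roll": 0,"hand": 0},{"offset": [0,-99,0],"roll": 0,"hand": 0},{"offset": [0,-105,0],"roll": 0,"hand": 0},{"offset": [0,-108,0],"roll": 0,"hand": 0},{"offset": [0,-108,0],"roll": 0,"hand": 0},{"offset": [0,-108,0],"roll": 0,"hand": 0}])

```text
clock: 12.85
tool_pos: [0.4839, -0.0851, 0.075]
orientation: [180.0, 0.0, 169.1]
force: [0.0, 0.4, -0.2]
opening: 0.0004
```

jog_arm(motion=[{"offset": [0,0,-20],"roll": 0,"hand": 0},{"offset": [0,0,-50],"roll": 0,"hand": 0},{"offset": [0,0,-85],"roll": 0,"hand": 0},{"offset": [0,0,-120],"roll": 0,"hand": 0},{"offset": [0,0,-150],"roll": 0,"hand": 0},{"offset": [0,0,-160],"roll": 0,"hand": 0},{"offset": [0,0,-160],"roll": 0,"hand": 0},{"offset": [0,0,-160],"roll": 0,"hand": 0}])

```text
clock: 13.52
tool_pos: [0.4839, -0.0845, 0.2351]
orientation: [179.9, 0.1, 169.1]
force: [-0.5, -0.5, -0.5]
opening: 0.0004
```

Run:
```python
from h import *
s=snap('scene','s5.png'); t=cams.snapshot('top')['img']
a=cv2.resize(s['img'][90:270,170:400],None,fx=1.7,fy=1.7); b=cv2.resize(t[80:290,90:330],(350,306))
cv2.imwrite('pics/m5.png',np.hstack([a[:306],b])[:,:,::-1])
```

```text
(no output)
```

View pics/m5.png

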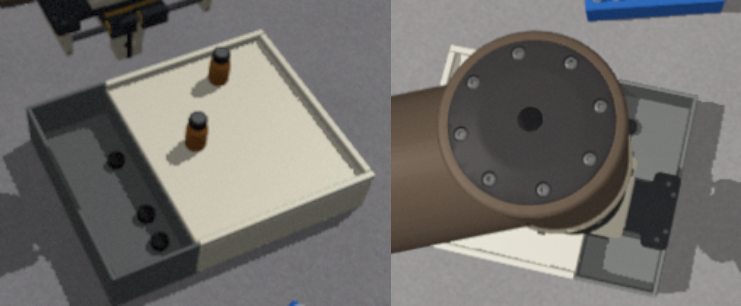

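All three caps are in the trough, at (116,160), (146,214) and (159,242), and both vials stand. Before handing in I compare the vials, bottle and beaker with the first picture.

Run:
```python
from h import *
a=cv2.imread('pics/scene.png'); b=cv2.imread('pics/s5.png')
for n,(x0,y0,x1,y1) in dict(bottle=(98,205,140,260),beaker=(143,270,190,322),v1=(275,152,296,182),v2=(290,115,308,142)).items():
    r=cv2.matchTemplate(b[y0-8:y1+8,x0-8:x1+8],a[y0:y1,x0:x1],cv2.TM_CCOEFF_NORMED); m=cv2.minMaxLoc(r); print(n,m[1],np.array(m[3])-8)
order.close_job()
```

```text
bottle 0.5231598615646362 [0 0]
beaker 0.9470531940460205 [0 0]
v1 0.9987086057662964 [0 0]
v2 0.9972338080406189 [0 0]
the job is handed in; nothing more can be done
```

All three caps are in the trough and the job is handed in, at about 13.6 s on the robot's clock. I pushed each cap straight along the station's -y with closed fingertips about 4 mm above the deck, and never pinched or lifted one.

**Last checks:**
- **Caps:** the final picture shows all three on the trough floor, and the arm was raised clear before hand-in. I judged their height and rest from that one picture and did not measure them.
- **Vials:** both stand upright with 0 px shift from the first image (image match above 0.99).
- **Beaker:** 0 px shift (match 0.95).
- **Bottle:** the best match was also at 0 px, but its score was weak (0.52). I put this down to the arm's shadow or the arm in view, but did not look closer. The arm stayed well away from the bottle.
- **Force:** the wrist force read at the end of each move stayed below about 1.5 N. I did not measure the force on the caps directly.

**Disagreements along the way:**
- The top and wrist cameras differed by up to about 5 mm, so I used values in between.
- The first long move stopped about 24 mm short, and I corrected for it from the measured position.

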